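# Shut the blue pellet dispenser's gate

## Task

Shut the slide gate of the blue pellet dispenser: push its blue tab towards the hopper, all the way home, until the spring catch clicks down behind the gate. Leave the yellow dispenser's gate open as it is.

Things in the scene. Friction and masses are not known exactly. Their poses are not given: they have to be found in the camera images.
- blue_tab (a point): Blue upright tab, 50 mm wide, 6 mm thick, 45 mm tall, at the outer end of the blue dispenser's steel slide gate. The point, 148 mm above the bench, is the centre of its outer face (away from the hopper), 17 mm below its top edge, 28 mm above its lower edge. It moves with the gate. x axis: level, the push direction, towards the hopper; z up. The space outside the face is free.
- blue_dispenser: Bench dispenser, bolted down: steel base 130 mm wide, origin at its underside, x along the push, from x = -160 to 125 mm. Its blue hopper, 116 mm across, 260 mm high, has its axis at x = 60 mm; the shut gate's tab has its outer face at x = -93 mm; the catch's bridge and knob, 187 mm high, stand at x = -35 mm. A cup stands under the hopper.
- blue_gate (a joint): How far the blue gate is still open, in m: 0 shut against its stop, 0.066 fully open. It shrinks by the distance the tab is pushed along x, and stays where it is left (stiff, no return spring). Pushing takes about 5 to 7 N, rising to about 8 to 12 N where the catch is lifted.
- blue_catch (a joint): Lift in m of the blue dispenser's spring catch, a vertical 8 mm brass pin with a black knob in a bridge over the gate; 0 is down. Near the end of the push a ramp on the gate lifts it about 6 mm; over the last 5 mm it snaps down behind the gate and then holds it shut.
- yellow_tab (a point): The same point on the yellow tab of the second dispenser, the same in shape and painted yellow, which also stands open.
- yellow_gate (a joint): How far the yellow gate is open, in m, as for the blue gate.

How it is judged (in metres and radians):
At the end, for the whole second after the job is handed in: The blue gate is within 5 mm of fully shut with its catch dropped (less than 2.5 mm of lift left), and the yellow gate is still at least 27 mm open (value of joint blue_gate below 0.005 m and value of joint blue_catch below 0.0025 m and value of joint yellow_gate above 0.027 m); the robot touches nothing.
It fails at once if the yellow gate is pushed in or pulled out by more than 10 mm (distance of yellow_tab from where it was at the start of the episode above 0.01 m).
It also fails if it takes over 32 s, if anything falls off the work surface, if the arm or the gripper's body presses on something with over 40 N, if the wrist force passes 120 N, or if a joint passes its speed limit or range.

## Robot

A 6-joint arm with a two-finger parallel gripper is mounted at the origin on the work surface. World frame = base frame: x ahead of the robot, y to its left, z up, the work surface at z = 0. Lengths are in m, angles in degrees, forces in N, time in s.
With the tool pointing down it reaches from about 0.275 to 1 m from the base axis. Payload 8.4 kg.
Tool frame: the origin (TCP) lies midway between the tips of the shut fingers; the grasp point (between the pads) lies manip.grip_depth behind it (manip.grip_depth is the distance from the TCP to the grasp point, in m); z points along the fingers, y is the line along which they close (so a half turn about z gives the same grasp; the last joint's range is limited). The gripper opens to 85 mm and grips with 20 to 120 N. Pads are 22 mm wide; open, the fingers measure 114 mm over their backs; the gripper's body (76 mm by 85 mm) begins 54 mm behind the grasp point. The pads swing forward as they close: fully open they stand 13 mm farther back than shut.
Start: joints at [66.44, 20.225, 93.587, -0, 66.188, -0.138], TCP at [0.248, 0.574, 0.231] pointing down, gripper open.
Joint ranges: [-150.9, 150.9], [-52.94, 120.26], [3.33, 152.33], [-74.26, 254.26], [0, 154.13], [-172.89, 172.89]. Speed limits (degrees/s): [127.2, 127.2, 159.86, 180, 180, 180].

## Interface

Orientations are given as a 3x3 rotation matrix whose columns are the frame's x, y, z axes.
In Python, from cell import readout, read_camera, calibration, manip gives the robot as it stands.
- The arm moves only by the tool carry_out, never from a script. Its argument "deltas" is a list of rows, each a list of 7 numbers: the turn, a rotation vector about the tool's x, y, z in rad, then the shift along the tool's x, y, z in cm, then the finger opening in cm, from 0 to 8.54. A call has 1 to 10 rows; each row shifts and turns the commanded pose from where the row before left it, along the tool's axes as they then stand; what a row does not reach is not made up. A row lasts 1/12 s, in which the tool goes at most 41.7 mm and 7.16 degrees, less where a joint would pass 70% of its speed; a pose out of reach is approached as far as the arm can. A call with a gripper value outside its range is refused whole. The fingers move at their own pace and stop on an object; the grip force is fixed at half the most. Time passes only in rows, so rows that do not move let the fingers close. It gives the time, the measured TCP pose, the force, the opening and the grip force at its end, in the units of the state.
- readout.get_obs(): the state, without advancing time (a new reading comes with each control period).
- read_camera(name): name is "scene" or "top" or "wrist"; returns (picture, depth): 480x640x3 uint8, red, green, blue; 480x640 float32, m along the optical axis (not along the pixel's ray), 0 where there is no reading.
- calibration(name): a dict with "fx", "fy", "cx", "cy" (pixels), "distortion" ([k1, k2, p1, p2, k3] as OpenCV has them; the pictures are not rectified), "extrinsics" (4x4, takes a point from camera to world coordinates). Camera axes: x right, y up, looking along -z (the intrinsics and any distortion apply to the point x, -y, -z); pixel columns grow to the right and rows downward; lengths in m; the calibration is good to about 2 mm. A picture is of the moment at which its call begins: read the wrist's pose just before it. calibration takes no time and is no camera call; for the wrist camera it gives the pose at the moment of the call.
- manip.hand_in(): hands the job in; it is judged then, once.
The state is a dict: "clock": time; "qpos": joint angles; "joint_vel": joint speeds; "joint_torque": joint torques, N m; "ee_pos": TCP position; "tool_rot": TCP orientation; "ft_force": force on the tool from outside, world axes, zero at the start; "wrist_torque": the same for the moment, N m; "width": finger opening in m; "finger_force": force on a finger pad.
Only numpy, scipy, OpenCV 4.12 (cv2) and the standard library are available. Lean on these libraries where they do the work, as an engineer would, in place of code of your own. Each camera call takes 0.05 s, during which the arm holds its last target. There are 200 camera calls.

## Working session

There is one attempt and no reset: what is moved stays moved. The work goes in short steps, Python scripts to look and compute and a tool call to move; the robot and the scene stay as the last step left them, time stands still between calls to the robot, and variables do not carry over. Pictures are saved under pics/ and viewed, at most 10 in all, crops included, and the job is handed in when it is done.

Besides the shell and the picture viewer there is one more tool, called after "Request:" as name([rows], argument=value, ...), one row to a line, values as JSON. carry_out: Moves the arm, as the interface text tells. Its arguments: {"type":"object","properties":{"deltas":{"type":"array"}},"required":["deltas"]}

```bash
mkdir -p pics
cat > h.py <<'E'
import numpy as np, cv2
from cell import readout, read_camera, calibration, manip
def pts(name):
    c=calibration(name); im,d=read_camera(name)
    K=np.array([[c['fx'],0,c['cx']],[0,c['fy'],c['cy']],[0,0,1.]])
    v,u=np.mgrid[0:480,0:640]
    n=cv2.undistortPoints(np.stack([u,v],-1).reshape(-1,1,2).astype(np.float64),K,np.array(c['distortion'])).reshape(480,640,2)
    P=np.stack([n[...,0]*d,-n[...,1]*d,-d],-1)
    E=np.array(c['extrinsics'])
    return im,d,P@E[:3,:3].T+E[:3,3]
E
python3 - <<'E'
from h import *
o=readout.get_obs(); print(o['clock'],o['ee_pos'],o['tool_rot'],manip.grip_depth)
for n in ['scene','top']:
    im,d,P=pts(n); np.savez(''+n+'.npz',im=im,d=d,P=P)
    cv2.imwrite(f'pics/{n}.png',im[...,::-1])
E
```

```text
0.0 [0.24825676 0.57305571 0.23055046] [[-9.17609993e-01  3.97481595e-01 -5.32132876e-04]
 [ 3.97481950e-01  9.17609051e-01 -1.31536010e-03]
 [-3.45414876e-05 -1.41850079e-03 -9.99998993e-01]] 0.0187
```

View pics/scene.png

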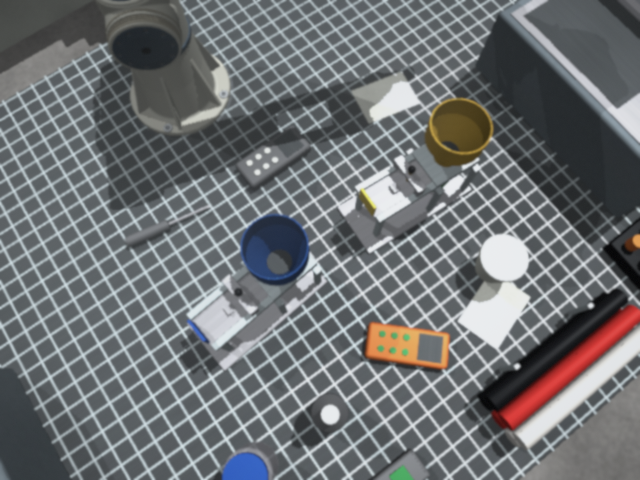

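View pics/top.png

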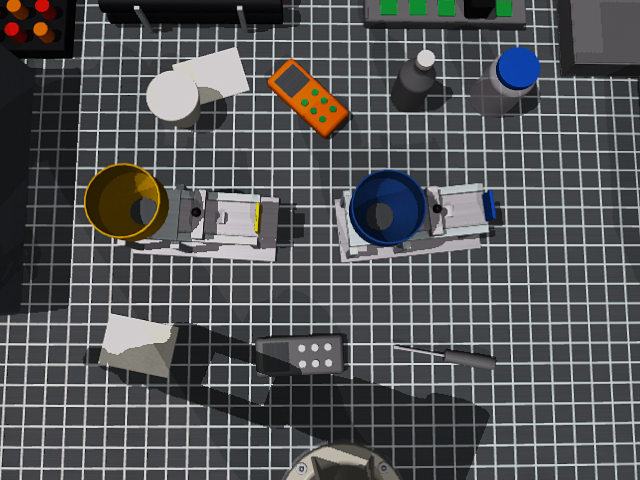

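The top view shows the blue tab at about (489,206), right of its hopper at (387,207), and the yellow tab at (258,217). In the scene view the blue tab is at about (198,330). The push runs roughly towards +y.

Run:
```python
from h import *
for n,(r0,r1,c0,c1),(y0,y1,x0,x1) in [('top',(170,240,475,510),(190,270,245,285)),('scene',(300,350,180,215),(180,220,350,385))]:
    z=np.load(n+'.npz'); im,d,P=z['im'],z['d'],z['P']
    hsv=cv2.cvtColor(im,cv2.COLOR_RGB2HSV)
    for nm,(a,b,c,e),lo,hi in [('blue',(r0,r1,c0,c1),(105,120,40),(130,255,255)),('yel',(y0,y1,x0,x1),(20,150,80),(35,255,255))]:
        m=np.zeros((480,640),bool); m[a:b,c:e]=cv2.inRange(hsv,lo,hi)[a:b,c:e]>0
        m&=d>0; Q=P[m]; t=Q[Q[:,2]>0.155]
        print(n,nm,m.sum(),'z range',np.percentile(Q[:,2],[2,50,98]),'top n',len(t),t.mean(0) if len(t) else '')
        if len(t)>5:
            (cx,cy),(w,h),ang=cv2.minAreaRect(t[:,:2].astype(np.float32)); print('  rect',cx,cy,w,h,ang)
            print(np.percentile(Q,[2,98],axis=0).round(4).tolist())
# hoppers: rims; knob; base plate edges
z=np.load('top.npz'); im,d,P=z['im'],z['d'],z['P']
for nm,(a,b,c,e) in [('blue',(160,260,330,440)),('yel',(150,260,70,175))]:
    Q=P[a:b,c:e].reshape(-1,3); Q=Q[Q[:,2]>0.252]
    print(nm,'rim',len(Q),cv2.minEnclosingCircle(Q[:,:2].astype(np.float32)),Q[:,2].max())
for nm,(a,b,c,e) in [('blueknob',(198,220,426,448)),('yelknob',(200,224,186,206))]:
    Q=P[a:b,c:e]; k=(im[a:b,c:e].max(-1)<50)&(Q[...,2]>.17)
    print(nm,k.sum(),Q[k].mean(0) if k.any() else '')
```

```text
top blue 316 z range [-0.00162469  0.15314003  0.16758059] top n 148 [ 0.56295266 -0.24792482  0.16323547]
  rect 0.563531756401062 -0.24820345640182495 0.04877442121505737 0.007319394964724779 7.258129596710205
[[0.5396, -0.3143, -0.0016], [0.602, -0.2436, 0.1676]]
top yel 98 z range [0.1480402  0.1655123  0.16827154] top n 95 [0.5399074  0.15532382 0.16567423]
  rect 0.5395997762680054 0.15534847974777222 0.0057565076276659966 0.047852132469415665 87.80170440673828
[[0.5156, 0.1518, 0.148], [0.5631, 0.1581, 0.1683]]
scene blue 99 z range [0.00844304 0.16495007 0.16938181] top n 94 [ 0.56375079 -0.25087536  0.16487124]
  rect 0.561834454536438 -0.25120463967323303 0.04916859045624733 0.006208539009094238 7.41226863861084
[[0.5377, -0.2746, 0.0084], [0.5857, -0.2465, 0.1694]]Traceback (most recent call last):
  File "<stdin>", line 8, in <module>
    return _quantile_unchecked(
        a, q, axis, out, overwrite_input, method, keepdims, weights)
    return _ureduce(a,
                    func=_quantile_ureduce_func,
    ...<5 lines>...
                    overwrite_input=overwrite_input,
                    method=method)
    r = func(a, **kwargs)
    result = _quantile(arr,
                       quantiles=q,
    ...<2 lines>...
                       out=out,
                       weights=wgt)
    slices_having_nans = np.isnan(arr[-1, ...])
                                  ~~~^^^^^^^^^
IndexError: index -1 is out of bounds for axis 0 with size 0
```

Run:
```python
from h import *
z=np.load('top.npz'); im,d,P=z['im'],z['d'],z['P']
for nm,(a,b,c,e) in [('blue',(160,260,330,440)),('yel',(150,260,70,175))]:
    Q=P[a:b,c:e].reshape(-1,3); Q=Q[Q[:,2]>0.25]
    print(nm,'rim',len(Q),cv2.minEnclosingCircle(Q[:,:2].astype(np.float32)) if len(Q) else '',P[a:b,c:e,2].max())
for nm,(a,b,c,e) in [('blueknob',(198,220,426,448)),('yelknob',(200,224,186,206))]:
    Q=P[a:b,c:e]; k=(im[a:b,c:e].max(-1)<60)&(Q[...,2]>.165)
    print(nm,k.sum(),Q[k].mean(0) if k.any() else '')
```

```text
blue rim 694 ((0.49940717220306396, -0.014624685049057007), 0.11777446419000626) 1.0237203145458507
yel rim 896 ((0.49633151292800903, 0.23235099017620087), 0.1879037767648697) 1.0237203145458507
blueknob 68 [ 0.55230719 -0.14859464  0.18461006]
yelknob 74 [0.54183081 0.24943494 0.20737655]
```

Run:
```python
from h import *
z=np.load('top.npz'); im,d,P=z['im'],z['d'],z['P']
for nm,(a,b,c,e) in [('blue',(160,260,330,440)),('yel',(150,260,70,175))]:
    Q=P[a:b,c:e].reshape(-1,3); Q=Q[(Q[:,2]>0.25)&(Q[:,2]<.27)]
    print(nm,'rim',len(Q),cv2.minEnclosingCircle(Q[:,:2].astype(np.float32)),cv2.fitEllipse(Q[:,:2].astype(np.float32)))
Q=P[185:240,440:495].reshape(-1,3); print('blue gate heights',np.histogram(Q[:,2],bins=np.arange(0,.2,.01)))
c=calibration('wrist'); print(np.array(c['extrinsics']).round(3).tolist())
```

```text
blue rim 647 ((0.5436766147613525, -0.05549553781747818), 0.05822015926241875) ((0.5430237650871277, -0.05515540391206741), (0.11220792680978775, 0.1126508116722107), 40.623348236083984)
yel rim 841 ((0.5506584644317627, 0.35029536485671997), 0.05845198407769203) ((0.550495445728302, 0.3493814170360565), (0.11081323027610779, 0.11203012615442276), 2.5031070709228516)
blue gate heights (array([ 286,   33,    9,    3,    7,    3,    4,    3,    1,    0,    0,
          6, 1428,  761,   64,   62,  173,    0,   15]), array([0.  , 0.01, 0.02, 0.03, 0.04, 0.05, 0.06, 0.07, 0.08, 0.09, 0.1 ,
       0.11, 0.12, 0.13, 0.14, 0.15, 0.16, 0.17, 0.18, 0.19]))
[[0.398, -0.879, -0.262, 0.181], [0.917, 0.381, 0.116, 0.601], [-0.002, -0.286, 0.958, 0.372], [0.0, 0.0, 0.0, 1.0]]
```

The blue geometry is consistent: the knob is at z 0.185, and the tab, knob and hopper axis lie on one line. Push direction is about (-0.10, 0.995), the gate is about 45 mm open, and the outer face is near (0.563, -0.2525). I'll raise the arm, cross over high, and close the fingers.

Request:
carry_out([
  [0,0,0,0,0,-3.75,0],
  [0,0,0,0,0,-3.75,0],
  [0,0,0,0,0,-3.75,0],
  [0,0,0,0,0,-3.75,0],
  [0,0,0,-2.5,-2.67,0,0],
  [0,0,0,-2.5,-2.67,0,0],
  [0,0,0,-2.5,-2.67,0,0],
  [0,0,0,-2.5,-2.67,0,0],
  [0,0,0,-2.5,-2.67,0,0],
  [0,0,0,-2.5,-2.67,0,0],
])

```text
clock: 0.93
ee_pos: [0.3224, 0.3651, 0.381]
tool_rot: [[-0.918, 0.397, -0.0], [0.397, 0.918, -0.0], [0.0, -0.0, -1.0]]
ft_force: [0.7, -0.0, 0.3]
width: -0.0002
finger_force: 0.0
```

Request:
carry_out([
  [0,0,0,-2.5,-2.67,0,0],
  [0,0,0,-2.5,-2.67,0,0],
  [0,0,0,-2.5,-2.67,0,0],
  [0,0,0,-2.5,-2.67,0,0],
  [0,0,0,-2.5,-2.67,0,0],
  [0,0,0,-2.5,-2.67,0,0],
  [0,0,0,-2.5,-2.67,0,0],
  [0,0,0,-2.5,-2.67,0,0],
  [0,0,0,-2.5,-2.67,0,0],
  [0,0,0,-2.5,-2.67,0,0],
])

```text
clock: 1.77
ee_pos: [0.4456, 0.0207, 0.3812]
tool_rot: [[-0.918, 0.398, -0.0], [0.398, 0.918, 0.0], [0.0, 0.0, -1.0]]
ft_force: [1.4, 0.4, -0.2]
width: 0.0002
finger_force: 0.0
```

Request:
carry_out([
  [0,0,0,-2.5,-2.67,0,0],
  [0,0,0,-2.5,-2.67,0,0],
  [0,0,0,-2.5,-2.67,0,0],
  [0,0,0,-2.5,-2.67,0,0],
  [0,0,0,-2.5,-2.67,0,0],
  [0,0,0,-2.5,-2.67,0,0],
  [0,0,0.12,0,0,0,0],
  [0,0,0.12,0,0,0,0],
  [0,0,0.12,0,0,0,0],
  [0,0,0.12,0,0,0,0],
])

```text
clock: 2.6
ee_pos: [0.5194, -0.1845, 0.3807]
tool_rot: [[-0.625, 0.78, -0.001], [0.78, 0.625, 0.0], [0.001, -0.001, -1.0]]
ft_force: [0.3, 1.0, 0.6]
width: 0.0002
finger_force: 0.0
```

Request:
carry_out([
  [0,0,0.12,0,0,0,0],
  [0,0,0.12,0,0,0,0],
  [0,0,0.12,0,0,0,0],
  [0,0,0.12,0,0,0,0],
  [0,0,0.12,0,0,0,0],
  [0,0,0.12,0,0,0,0],
  [0,0,0.12,0,0,0,0],
  [0,0,0.12,0,0,0,0],
  [0,0,0.12,0,0,0,0],
  [0,0,0.12,0,0,0,0],
])

```text
clock: 3.43
ee_pos: [0.5194, -0.1841, 0.3809]
tool_rot: [[0.5, 0.866, -0.001], [0.866, -0.5, 0.0], [-0.0, -0.001, -1.0]]
ft_force: [-1.0, -0.4, 0.0]
width: 0.0003
finger_force: 0.0
```

Request:
carry_out([
  [0,0,0.12,0,0,0,0],
  [0,0,0.12,0,0,0,0],
  [0,0,0.12,0,0,0,0],
  [0,0,0.12,0,0,0,0],
  [0,0,0.12,0,0,0,0],
  [0,0,0.12,0,0,0,0],
  [0,0,0.12,0,0,0,0],
  [0,0,0.12,0,0,0,0],
  [0,0,0.12,0,0,0,0],
  [0,0,0.12,0,0,0,0],
])

```text
clock: 4.27
ee_pos: [0.5194, -0.1841, 0.3809]
tool_rot: [[0.988, -0.153, -0.001], [-0.153, -0.988, 0.0], [-0.001, -0.0, -1.0]]
ft_force: [0.4, -0.3, 0.3]
width: 0.0001
finger_force: 0.0
```

Request:
carry_out([
  [0,0,0.12,0,0,0,0],
  [0,0,0.12,0,0,0,0],
  [0,0,0.12,0,0,0,0],
  [0,0,0.12,0,0,0,0],
  [0,0,0.12,0,0,0,0],
  [0,0,0.12,0,0,0,0],
  [0,0,0.12,0,0,0,0],
  [0,0,0.12,0,0,0,0],
  [0,0,0.12,0,0,0,0],
  [0,0,0.12,0,0,0,0],
])

```text
clock: 5.1
ee_pos: [0.5194, -0.184, 0.3809]
tool_rot: [[0.216, -0.976, -0.001], [-0.976, -0.216, 0.0], [-0.0, 0.001, -1.0]]
ft_force: [-0.7, -0.3, 0.3]
width: -0.0003
finger_force: 0.0
```

Request:
carry_out([
  [0,0,0.113,0,0,0,0],
  [0,0,0,3.88,-0.88,0,0],
  [0,0,0,3.88,-0.88,0,0],
  [0,0,0,3.88,-0.88,0,0],
  [0,0,0,3.88,-0.88,0,0],
  [0,0,0,0,0,0,0],
  [0,0,0,0,0,0,0],
])

```text
clock: 5.68
ee_pos: [0.5716, -0.3362, 0.3796]
tool_rot: [[0.108, -0.994, -0.002], [-0.994, -0.108, 0.001], [-0.001, 0.002, -1.0]]
ft_force: [-0.7, 0.1, -0.7]
width: -0.0
finger_force: 0.0
```

Run:
```python
from h import *
print(readout.get_obs()['ee_pos'],readout.get_obs()['qpos'])
im,d,P=pts('wrist'); cv2.imwrite('pics/w1.png',im[...,::-1])
hsv=cv2.cvtColor(im,cv2.COLOR_RGB2HSV)
m=(cv2.inRange(hsv,(105,120,40),(130,255,255))>0)&(P[...,2]>.115)&(P[...,2]<.172)&(d>0)
m&=(abs(P[...,0]-.563)<.05)&(abs(P[...,1]+.25)<.03)
Q=P[m]; print(len(Q)); 
if len(Q)>20:
    print(np.percentile(Q,[2,50,98],axis=0).round(4).tolist())
    f=Q[(Q[:,2]>.128)&(Q[:,2]<.158)]; print(len(f),f.mean(0)); print(cv2.fitLine(f[:,:2].astype(np.float32),cv2.DIST_HUBER,0,.01,.01).ravel())
```

```text
[ 0.57161746 -0.3361568   0.37963083] [-3.05882120e+01  1.83322609e+01  7.77964357e+01 -6.31101670e-04
  8.40015185e+01  1.43206366e+02]
1151
[[0.5416, -0.2594, 0.1214], [0.5643, -0.2565, 0.1502], [0.5873, -0.2515, 0.1647]]
601 [ 0.56445969 -0.25703954  0.1436562 ]
[ 0.9944897   0.10483393  0.5644597  -0.25703955]
```

View pics/w1.png

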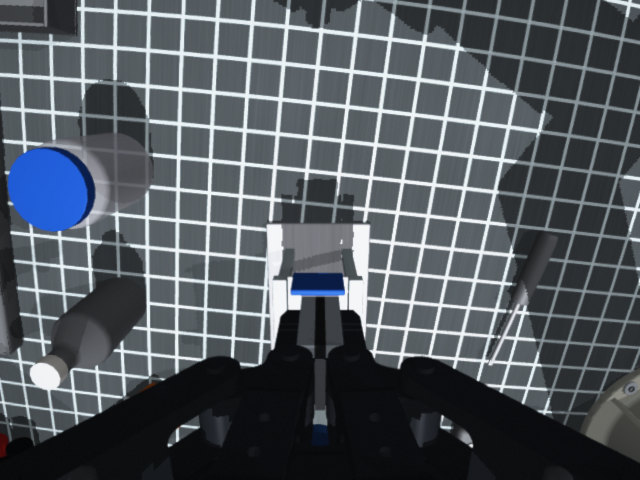

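The wrist view shows the blue tab at about (318,285), square to the tool, with free space outside it. The face is at (0.5644, -0.257), 6.0° off. Next I descend outside it and close in.

Request:
carry_out([
  [0,0,0,0,-0.1,4.0,0],
  [0,0,0,0,0,4.0,0],
  [0,0,0,0,0,4.0,0],
  [0,0,0,0,0,4.0,0],
  [0,0,0,0,0,4.0,0],
  [0,0,0,0,0,4.0,0],
  [0,0,0,-1.5,0,0,0],
  [0,0,0,-1.5,0,0,0],
  [0,0,0,-1.5,0,0,0],
  [0,0,0,-1.0,0,0,0],
])

```text
clock: 6.57
ee_pos: [0.5679, -0.2776, 0.1443]
tool_rot: [[0.112, -0.994, 0.004], [-0.994, -0.112, -0.001], [0.002, -0.003, -1.0]]
ft_force: [0.1, -0.3, 0.9]
width: 0.0
finger_force: 0.0
```

Request:
carry_out([
  [0,0,0,-0.4,0,0,0],
  [0,0,0,-0.4,0,0,0],
  [0,0,0,-0.4,0,0,0],
  [0,0,0,-0.4,0,0,0],
  [0,0,0,-0.4,0,0,0],
  [0,0,0,-0.4,0,0,0],
])

```text
clock: 7.07
ee_pos: [0.565, -0.2575, 0.1426]
tool_rot: [[0.11, -0.994, 0.003], [-0.994, -0.11, -0.003], [0.003, -0.002, -1.0]]
ft_force: [0.7, -5.2, 6.4]
width: -0.0001
finger_force: 3.2
```

Run:
```python
from h import *
o=readout.get_obs();print(o['ee_pos'],o['ft_force'])
im,d,P=pts('scene'); c=im[270:370,140:260]
w,_,_=pts('wrist')
cv2.imwrite('pics/s2.png',np.hstack([cv2.resize(c,(400,333)),cv2.resize(w,(400,333))])[...,::-1])
hsv=cv2.cvtColor(im,cv2.COLOR_RGB2HSV)
m=(cv2.inRange(hsv,(105,120,40),(130,255,255))>0)&(P[...,2]>.155)&(P[...,2]<.172)&(abs(P[...,0]-.563)<.05)&(abs(P[...,1]+.23)<.05)
print(m.sum(),P[m].mean(0))
```

```text
[ 0.56500962 -0.25753917  0.14258349] [ 0.65126514 -5.16794694  6.41572621]
49 [ 0.57375007 -0.24091183  0.16500397]
```

View pics/s2.png

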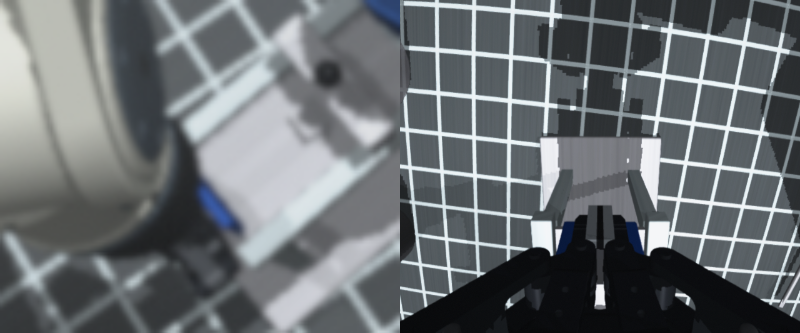

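The gate is moving; the tab has advanced about 8 mm, with the fingers centred on it. I'll continue pushing.

Request:
carry_out([
  [0,0,0,-0.4,0,0,0],
  [0,0,0,-0.4,0,0,0],
  [0,0,0,-0.4,0,0,0],
  [0,0,0,-0.4,0,0,0],
  [0,0,0,-0.4,0,0,0],
  [0,0,0,-0.4,0,0,0],
  [0,0,0,-0.4,0,0,0],
])

```text
clock: 7.75
ee_pos: [0.5625, -0.2327, 0.1425]
tool_rot: [[0.111, -0.994, 0.004], [-0.994, -0.111, -0.008], [0.008, -0.003, -1.0]]
ft_force: [-0.8, -36.8, -2.5]
width: 0.0001
finger_force: 18.3
```

Request:
carry_out([
  [0,0,0,-0.2,0,0,0],
  [0,0,0,-0.2,0,0,0],
  [0,0,0,-0.2,0,0,0],
])

```text
clock: 8.0
ee_pos: [0.5616, -0.2263, 0.1422]
tool_rot: [[0.11, -0.994, 0.004], [-0.994, -0.11, -0.006], [0.006, -0.003, -1.0]]
ft_force: [1.8, -7.2, 3.9]
width: -0.0001
finger_force: 3.5
```

Request:
carry_out([
  [0,0,0,-0.15,0,0,0],
  [0,0,0,-0.15,0,0,0],
])

```text
clock: 8.17
ee_pos: [0.5609, -0.2207, 0.142]
tool_rot: [[0.11, -0.994, 0.002], [-0.994, -0.11, -0.002], [0.002, -0.002, -1.0]]
ft_force: [1.5, -8.3, 4.3]
width: -0.0005
finger_force: 5.4
```

Run:
```python
from h import *
o=readout.get_obs();print(o['ee_pos'],o['ft_force'])
im,d,P=pts('top'); cv2.imwrite('pics/t3.png',cv2.resize(im[160:260,380:520],(700,500))[...,::-1])
Q=P[198:220,426:448]; k=(im[198:220,426:448].max(-1)<60)&(Q[...,2]>.165); print('knob',k.sum(),Q[k].mean(0))
im,d,P=pts('scene')
hsv=cv2.cvtColor(im,cv2.COLOR_RGB2HSV)
m=(cv2.inRange(hsv,(105,120,40),(130,255,255))>0)&(P[...,2]>.155)&(P[...,2]<.172)&(abs(P[...,0]-.563)<.05)&(abs(P[...,1]+.22)<.05)
print(m.sum(),P[m].mean(0))
```

```text
[ 0.56089664 -0.22073626  0.14197898] [ 1.51768871 -8.33792857  4.26699235]
knob 69 [ 0.55036579 -0.14564084  0.19623749]
41 [ 0.57064142 -0.20495147  0.16495644]
```

View pics/t3.png

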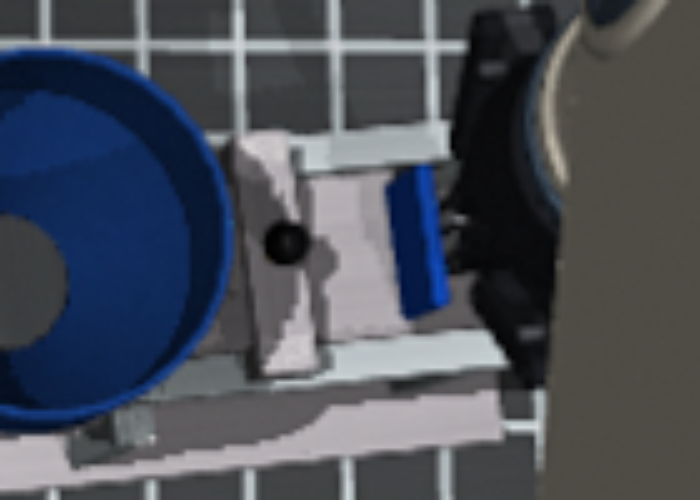

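The top view shows the tab at about (420,240) in the crop and the catch knob at (287,242). The knob height has risen to 0.196, so the catch is lifted and the gate is a few mm from home. I'll push on in small steps.

Request:
carry_out([
  [0,0,0,-0.1,0,0,0],
  [0,0,0,-0.1,0,0,0],
])

```text
clock: 8.43
ee_pos: [0.5609, -0.2206, 0.1421]
tool_rot: [[0.111, -0.994, 0.003], [-0.994, -0.111, -0.006], [0.006, -0.002, -1.0]]
ft_force: [1.4, -20.7, -0.4]
width: -0.0003
finger_force: 10.5
```

Request:
carry_out([
  [0,0,0,-0.1,0,0,0],
  [0,0,0,0,0,0,0],
])

```text
clock: 8.6
ee_pos: [0.561, -0.2206, 0.1422]
tool_rot: [[0.111, -0.994, 0.004], [-0.994, -0.111, -0.007], [0.008, -0.003, -1.0]]
ft_force: [1.9, -22.3, -0.6]
width: -0.0002
finger_force: 10.8
```

```bash
cat > k.py <<'E'
from h import *
o=readout.get_obs();print(o['clock'],o['ee_pos'],o['ft_force'])
im,d,P=pts('top')
Q=P[198:220,426:448]; k=(im[198:220,426:448].max(-1)<60)&(Q[...,2]>.165); print('knob',k.sum(),Q[k].mean(0),np.median(Q[k][:,2]))
E
python3 k.py
```

```text
8.6 [ 0.56098109 -0.22063633  0.14217482] [  1.85659613 -22.25503472  -0.59130747]
knob 68 [ 0.55233399 -0.1486357   0.18444329] 0.18508470430560664
```

The knob is back down at 0.1844 and the gate is against a hard stop, with force rising and no motion. I'll back off and check.

Request:
carry_out([
  [0,0,0,1.0,0,0,0],
  [0,0,0,2.0,0,0,0],
  [0,0,0,3.0,0,0,0],
  [0,0,0,3.5,0,0,0],
  [0,0,0,0,0,-4,0],
  [0,0,0,0,0,-4,0],
  [0,0,0,0,0,-4,0],
  [0,0,0,0,0,-4,0],
  [0,0,0,0,0,0,0],
  [0,0,0,0,0,0,0],
])

```text
clock: 9.48
ee_pos: [0.5711, -0.3111, 0.304]
tool_rot: [[0.11, -0.994, 0.004], [-0.994, -0.11, -0.002], [0.002, -0.004, -1.0]]
ft_force: [-0.2, -0.5, -1.4]
width: -0.0002
finger_force: 0.0
```

```bash
cat >> k.py <<'E'
def tab(n,c,lo,hi):
    im,d,P=pts(n); hsv=cv2.cvtColor(im,cv2.COLOR_RGB2HSV)
    m=(cv2.inRange(hsv,lo,hi)>0)&(P[...,2]>.155)&(P[...,2]<.172)&(abs(P[...,0]-c[0])<.05)&(abs(P[...,1]-c[1])<.05)
    print(n,m.sum(),P[m].mean(0) if m.any() else '')
for n in ('top','scene','wrist'): tab(n,(.563,-.21),(105,120,40),(130,255,255))
tab('top',(.54,.155),(20,150,80),(35,255,255))
E
python3 k.py
```

```text
9.4833 [ 0.57107947 -0.3110834   0.30397157] [-0.17741688 -0.451875   -1.36915907]
knob 68 [ 0.55235555 -0.14866997  0.18431132] 0.18436866166109983
top 134 [ 0.55860943 -0.20351012  0.16320565]
scene 72 [ 0.5599602  -0.20580013  0.16539011]
wrist 0 
top 94 [0.53953092 0.15545118 0.16551126]
```

Tab to hopper axis now measures 152 mm against 153 mm expected when shut. The catch is down and the yellow tab hasn't moved.

```bash
python3 -c "
from cell import manip; print(manip.hand_in())"
```

```text
the job is handed in; nothing more can be done
None
```

The blue gate is shut with its catch measured down behind it, the yellow gate is unmoved, the arm is clear, and the job was handed in at about 9.7 s; the hand-in gave no verdict.

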